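Locate a channel bracket on two dowels and an end stop, then clamp it

TASK

Set the bracket up for drilling: slide the loose steel channel bracket over the fixture plate until its long side rests against both dowel pins and its sloped end is flush against the dark end stop, all while the swing clamp is still open. Then turn the black T-knob anticlockwise until the white nose of the clamp presses firmly on the bracket's side and holds it there, and let go. Leave the loose parts round the fixture where they are.

Things in the scene. Friction and masses are not known exactly. Their poses are not given: they have to be found in the camera images.
- fixture: Fixture fixed to the trolley: light-grey metal plate, 220 (x) x 200 (y) x 15 mm thick, smooth and flat but for what is listed and 5 mm screw heads at its corners. Origin: centre of the underside. x points from the clamp side across to the dowel side, y along the dowel row towards the end stop, z up.
- dowel_1 (a point): Axis of the first upright steel dowel (12 mm diameter, 22 mm high), half-way up; at x = 71, y = -25, z = 26 mm in the fixture's frame. The bracket's long side must touch both dowels, at x = 65 mm.
- dowel_2 (a point): Axis of the second, equal dowel, at x = 71, y = 55, z = 26 mm in the fixture's frame.
- stop_face (a point): Middle of the contact face of the dark steel end stop, a block 50 mm wide (x), 22 mm thick (y), 26 mm high (two 4 mm screw heads on top): x = 45, y = 75, z = 28 mm in the fixture's frame. The face looks along the fixture's -y; the bracket's end must touch it.
- home (a point): Where bracket_center must come to rest: x = 43, y = 15, z = 30.5 mm in the fixture's frame (22 mm short of the dowels' contact line, 60 mm short of the stop face). Axes as the fixture's.
- bracket_center (a point): Middle of the loose channel bracket, half-way up. A U-shaped bent steel channel, open at the top: 120 mm long (y), 44 mm wide (x), 31 mm high, 0.27 to 0.55 kg; 4 mm web on the plate, 4 mm side walls (sloping down to the web at its -y end, square at its +y end). A 20 mm high nylon pad fills y = -40 to 0 mm; its bolt stands 7 mm out of both sides at y = -20 mm.
- bracket: The same bracket; origin at the middle of its underside, same axes. It starts flat on the plate between dowels and clamp, 15 to 38 mm short of the dowels' line, 15 to 42 mm short of the end stop, within 0.2 rad of square. Its sloped -y end goes to the stop, its -x side to the dowels: home, its x and y axes point against the fixture's. Friction on the plate 0.5 to 0.7.
- clamp_knob (a point): Middle of the black T-knob on the clamp's upright pivot (x = -74, y = 23 mm in the fixture's frame): a bar 74 mm long, 14 mm thick, 24 mm high, its middle 63 mm and its top 75 mm above the trolley; steel hub of 28 mm diameter below. Site x: along bar and clamp arm (one piece) from the pivot to the nose; z up.
- clamp_nose (a point): Centre of the clamp's round white nose, 24 mm in diameter, 4 to 18 mm above the plate, 85 mm from the pivot at the end of a grey arm 18 mm wide whose top is 16 mm above the plate. A 12 mm high, 8 mm thick pin stands on the plate behind the open arm.
- clamp (a joint): Clamp angle in rad, growing anticlockwise from above; 0 = fully open (a limit), arm 1.693 rad clockwise of the fixture's x axis. Starts at 0 to 0.12. Stiff (0.2 N m), stays where left. With the bracket home the nose meets it at about 1.48; turned on firmly with 0.6 to 1 N m to about 1.51 it wedges and stays tight when let go.
- split_clamp: Loose grey steel clamp block with a brass pin, 76 x 80 x 56 mm, on the trolley beside the plate; origin at the middle of its underside. Leave alone.
- slide_unit: Loose brown block with a black knurled screw and a grey end, 87 x 58 x 22 mm, beside the plate; origin at the middle of its underside. Leave alone.
- drilled_block: Loose grey drilled block with an upright stub, 34 x 82 x 57 mm, behind the plate; origin at the middle of its underside. Leave alone.

How it is judged:
By the outcome, as a careful person would: the job done as asked, in the order asked, and still so for the second after the job is handed in, with the robot touching nothing.
It also fails if it takes over 64 s, if anything falls off the work surface, if the arm or the gripper's body presses on something with over 40 N, if the wrist force passes 120 N, or if a joint passes its speed limit or range.

ROBOT

A 6-joint arm with a two-finger parallel gripper is mounted at the origin on a cart in front of the work surface, level with it; the furniture and walls round the work are solid. World frame = base frame: x ahead of the robot, y to its left, z up, the work surface at z = 0. Lengths are in m, angles in rad, forces in N, time in s.
With the tool pointing down it reaches from about 0.35 to 0.875 m from the base axis. Payload 4.2 kg.
Tool frame: the origin (TCP) lies midway between the tips of the shut fingers; the grasp point (between the pads) lies 19 mm behind it; y points along the fingers, z is the direction in which the jaws open and shut, and the axes are right-handed (so a half turn about y gives the same grasp; the last joint's range is limited). The gripper opens to 85 mm and grips with 20 to 120 N. Pads are 22 mm wide; open, the fingers measure 114 mm over their backs; the gripper's body (76 mm by 85 mm) begins 54 mm behind the grasp point. The pads swing forward as they close: fully open they stand 13 mm farther back than shut.
Start: joints at [-0.964, 0.385, 0.008, 0, -1.194, -0.259], TCP at [0.213, -0.588, 0.231] pointing down, gripper open.
Joint ranges: [-3.14, 3.14], [-1.21, 2.06], [-1.07, 1.41], [-3.16, 2.05], [-2.99, -0.16], [-3.1, 3.1]. Speed limits (rad/s): [2.79, 2.79, 3.14, 3.14, 3.14, 3.14].

INTERFACE

Orientations are given as a unit quaternion [w, x, y, z].
In Python, from rig import arm, read_camera, camera_model, job gives the robot as it stands.
- The arm moves only by the tool drive_tool, never from a script. Its argument "series" is a list of rows, each a list of 7 numbers: the turn, a rotation vector about the tool's x, y, z in rad, then the shift along the tool's x, y, z in mm, then the closure in counts, from 0 (fully open) to 255 (shut). In form: [[ax, ay, az, tx, ty, tz, gripper], ...]. A call has 1 to 8 rows; each row shifts and turns the commanded pose from where the row before left it, along the tool's axes as they then stand; what a row does not reach is not made up. A row lasts 1/12 s, in which the tool goes at most 41.7 mm and 7.16 degrees, less where a joint would pass 70% of its speed; a pose out of reach is approached as far as the arm can. A call with a gripper value outside its range is refused whole. The fingers move at their own pace and stop on an object; "newtons" is the grip in N (left out, the last holds). Time passes only in rows, so rows that do not move let the fingers close. It gives the time, the measured TCP pose, the force and the opening at its end, in the units of the state.
- arm.get_obs(): the state, without advancing time (a new reading comes with each control period).
- read_camera(name): name is "scene" or "top" or "wrist"; returns the picture (400x640x3 uint8, blue, green, red); there is no depth.
- camera_model(name): a dict with "camera_matrix" (3x3 intrinsics, pixels), "dist_coeffs" ([k1, k2, p1, p2, k3] as OpenCV has them; the pictures are not rectified), "R" (3x3) and "t" (3): a world point X has camera coordinates R X + t. Camera axes: x right, y down, z forward; pixel columns grow to the right and rows downward; lengths in m; the calibration is good to about 2 mm. A picture is of the moment at which its call begins: read the wrist's pose just before it. camera_model takes no time and is no camera call; for the wrist camera it gives the pose at the moment of the call.
- job.finish_job(): hands the job in, once; it reports no verdict.
The state is a dict: "time": time; "joints": joint angles; "joint_velocities": joint speeds; "effort": joint torques, N m; "ee_pos": TCP position; "tcp_rot": TCP orientation; "force": force on the tool from outside, world axes, zero at the start; "wrist_torque": the same for the moment, N m; "grip_width": finger opening in m.
Only numpy, scipy, OpenCV 4.12 (cv2) and the standard library are available. Lean on these libraries where they do the work, as an engineer would, in place of code of your own. Each camera call takes 0.05 s, during which the arm holds its last target.

## Working session

There is one attempt and no reset: what is moved stays moved. The work goes in short steps, Python scripts to look and compute and a tool call to move; the robot and the scene stay as the last step left them, time stands still between calls to the robot, and variables do not carry over. Pictures are saved under pics/ and viewed, and the job is handed in when it is done.

Besides the shell and the picture viewer there is one more tool, called after "Call:" by a JSON object that holds its "op" and its "data". drive_tool: Moves the arm, as the interface text tells. Its arguments: {"type":"object","properties":{"series":{"type":"array"},"newtons":{"type":"number"}},"required":["series"]}

```bash
ls; mkdir -p pics
python3 - <<'E'
from rig import arm, read_camera, camera_model, job
import cv2,numpy as np
np.set_printoptions(precision=4,suppress=True)
o=arm.get_obs();print(o)
for n in ["scene","top","wrist"]:
    m=camera_model(n);print(n,m)
    cv2.imwrite(f"pics/{n}0.png",read_camera(n))
E
```

```text
pics
{'time': 0.0, 'joints': array([-0.9644,  0.3856,  0.0066, -0.0005, -1.194 , -0.2586]), 'joint_velocities': array([-0.0012,  0.0009, -0.0012,  0.0009,  0.0005,  0.0005]), 'effort': array([  0.0006, -39.2294,  18.8405,   4.186 ,  -0.0045,  -0.    ]), 'ee_pos': array([ 0.2128, -0.587 ,  0.2302]), 'tcp_rot': array([ 0.6972, -0.6957, -0.1221,  0.1224]), 'force': array([ 0.2162,  0.3932, -0.6441]), 'wrist_torque': array([-0.0176, -0.0599,  0.0287]), 'grip_width': 0.08558029798314351}
scene {'camera_matrix': array([[404.424 ,   0.    , 314.8726],
       [  0.    , 404.424 , 197.738 ],
       [  0.    ,   0.    ,   1.    ]]), 'dist_coeffs': array([0.0289, 0.    , 0.    , 0.    , 0.    ]), 'R': array([[-0.6695, -0.7425, -0.0186],
       [-0.4512,  0.4265, -0.7839],
       [ 0.59  , -0.5165, -0.6206]]), 't': array([0.541 , 0.2372, 0.6716])}
top {'camera_matrix': array([[497.6477,   0.    , 319.9422],
       [  0.    , 497.6477, 202.2299],
       [  0.    ,   0.    ,   1.    ]]), 'dist_coeffs': array([-0.1053,  0.    ,  0.    ,  0.    ,  0.    ]), 'R': array([[-0.0129, -0.9999,  0.0078],
       [-0.9864,  0.0114, -0.1638],
       [ 0.1637, -0.0098, -0.9865]]), 't': array([0.1923, 0.5633, 1.0442])}
wrist {'camera_matrix': array([[281.3532,   0.    , 322.1395],
       [  0.    , 281.3532, 202.5111],
       [  0.    ,   0.    ,   1.    ]]), 'dist_coeffs': array([-0.0431,  0.    ,  0.    ,  0.    ,  0.    ]), 'R': array([[-0.3399,  0.9405,  0.0018],
       [ 0.8909,  0.3214,  0.3209],
       [ 0.3012,  0.1107, -0.9471]]), 't': array([ 0.6242, -0.0426,  0.3799])}
```

View pics/scene0.png

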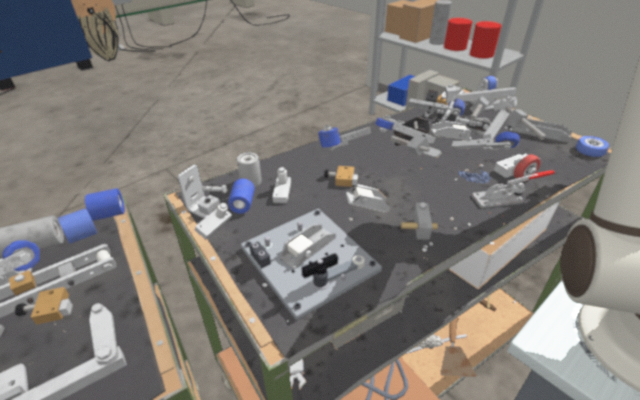

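View pics/top0.png

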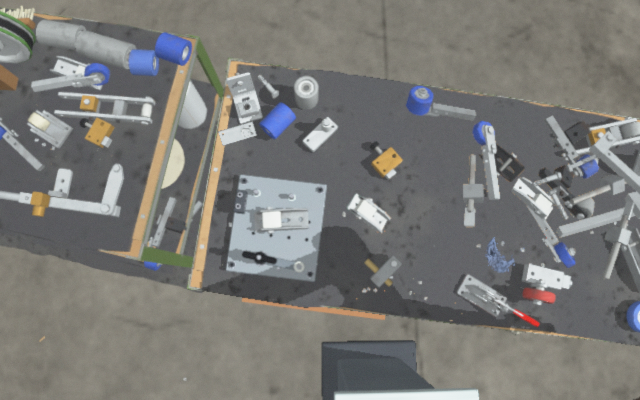

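View pics/wrist0.png

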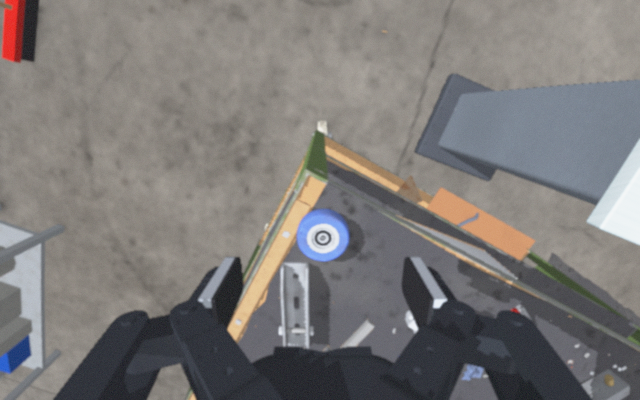

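Run:
```python
import cv2
i=cv2.imread("pics/top0.png")
cv2.imwrite("pics/top0z.png",cv2.resize(i[165:290,205:345],None,fx=5,fy=5,interpolation=cv2.INTER_CUBIC)[:600])
i=cv2.imread("pics/scene0.png")
cv2.imwrite("pics/scene0z.png",cv2.resize(i[200:320,235:390],None,fx=5,fy=5,interpolation=cv2.INTER_CUBIC)[:600])
```

```text
(no output)
```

View pics/top0z.png

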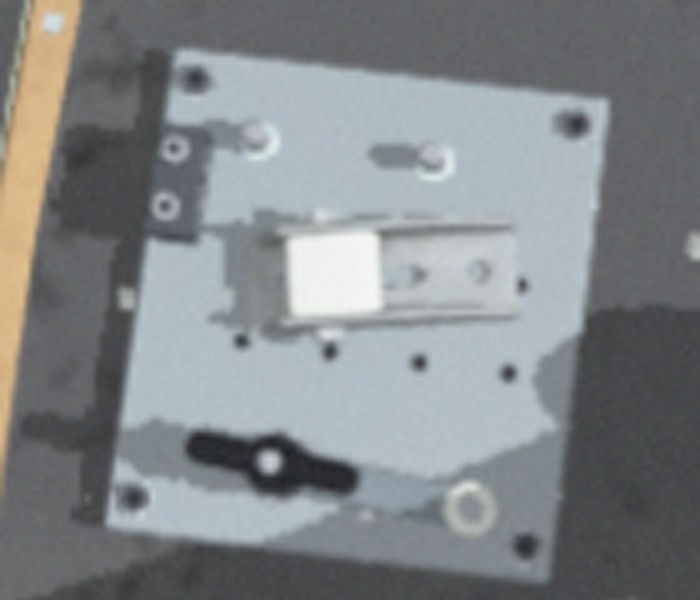

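View pics/scene0z.png

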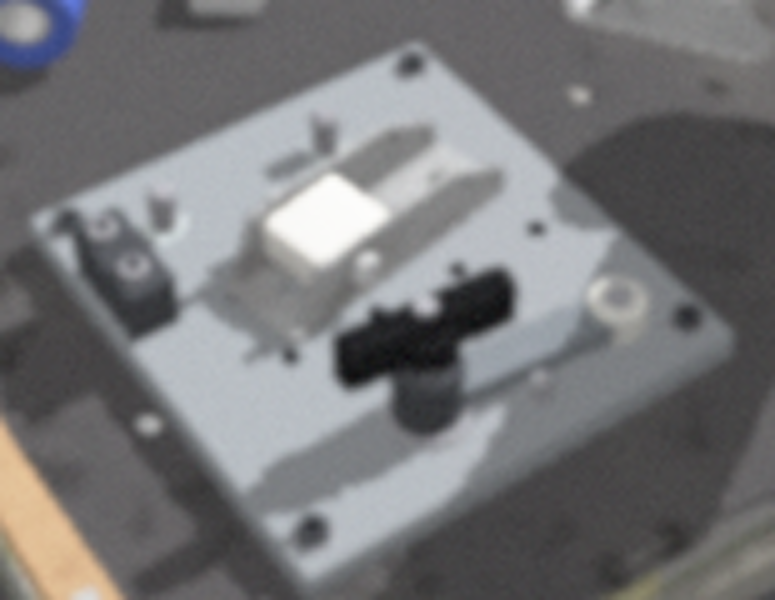

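```bash
cat > h.py <<'E'
import numpy as np,cv2
from scipy.spatial.transform import Rotation as Ro
np.set_printoptions(precision=4,suppress=True)
def ray(m,uv):
    p=cv2.undistortPoints(np.array(uv,float).reshape(-1,1,2),np.array(m['camera_matrix']),np.array(m['dist_coeffs'])).reshape(-1,2)
    d=np.c_[p,np.ones(len(p))]@np.array(m['R']); c=-np.array(m['R']).T@np.array(m['t']); return c,d
def onz(m,uv,z):
    c,d=ray(m,uv); return c+d*((np.asarray(z)-c[2])/d[:,2])[:,None]
def rigid2(A,B): # B=R A+t
    A=np.array(A);B=np.array(B)[:,:2];a=A.mean(0);b=B.mean(0);H=(A-a).T@(B-b)
    th=np.arctan2(H[0,1]-H[1,0],H[0,0]+H[1,1]);R=np.array([[np.cos(th),-np.sin(th)],[np.sin(th),np.cos(th)]])
    return th,b-R@a,(A@R.T+b-R@a-B)
def quat(o): q=o['tcp_rot'];return Ro.from_quat([q[1],q[2],q[3],q[0]])
E
python3 - <<'E'
from h import *
from rig import camera_model,arm
m=camera_model("top")
Z=lambda a:(np.array(a)+.5)/5-.5+np.array([205,165])
c=onz(m,Z([(172,50),(608,98),(550,582),(105,525)]),np.array([.015]*4))
F=[(110,100),(110,-100),(-110,-100),(-110,100)]
th,t,r=rigid2(np.array(F)/1000,c);print(th,t,r)
d=onz(m,Z([(257,137),(434,158)]),np.array([.037]*2))
th2,t2,r2=rigid2(np.array(F+[(71,55),(71,-25)])/1000,np.r_[c,d]);print(th2,t2,r2)
R=np.array([[np.cos(th2),-np.sin(th2)],[np.sin(th2),np.cos(th2)]])
f=lambda p:(p[:,:2]-t2)@R*1000
k=onz(m,Z([(270,461),(200,445),(345,480)]),np.array([.075]*3));print('knob',f(k),k)
print('nose',f(onz(m,Z([(469,508)]),np.array([.033]))))
# bracket: wall top corners right end
print('br end',f(onz(m,Z([(516,222),(516,316)]),np.array([.046]*2))))
print('pad',f(onz(m,Z([(286,236),(382,230),(384,313),(287,322)]),np.array([.039]*4))))
o=arm.get_obs();print(quat(o).as_matrix())
E
```

```text
-0.12923150971398076 [0.5165 0.2834] [[ 0.0018 -0.0002]
 [ 0.0007 -0.0003]
 [-0.0007 -0.0006]
 [-0.0018  0.0011]]
-0.1307715518523758 [0.5157 0.2829] [[ 0.0012 -0.0009]
 [-0.0003 -0.0009]
 [-0.0016 -0.001 ]
 [-0.0024  0.0007]
 [ 0.0016  0.0014]
 [ 0.0015  0.0006]]
knob [[-73.0769  23.4885]
 [-70.0052  53.6434]
 [-77.1525  -8.8055]] [[0.4463 0.3157 0.075 ]
 [0.4533 0.3452 0.075 ]
 [0.4381 0.2843 0.075 ]]
nose [[-81.1703 -60.1484]]
br end [[ 44.1332 -65.6361]
 [  3.1502 -70.6497]]
pad [[ 26.9631  34.254 ]
 [ 34.6393  -7.3408]
 [ -1.6362 -12.9721]
 [-10.6356  28.6609]]
[[ 0.9402 -0.0007 -0.3408]
 [ 0.3408  0.0015  0.9401]
 [-0.0001 -1.      0.0017]]
```

Call:
{"op": "drive_tool", "data": {"series": [[0,0,0,25,0,30,0],[0,0,0,25,0,30,0],[0,0,0,25,0,30,0],[0,0,0,25,0,30,0],[0,0,0,25,0,30,0],[0,0,0,25,0,30,0],[0,0,0,25,0,30,0],[0,0,0,25,0,30,0]]}}

```text
time: 0.82
ee_pos: [0.3192, -0.2919, 0.2312]
tcp_rot: [0.697, -0.696, -0.122, 0.122]
force: [0.8, 0.1, -0.0]
grip_width: 0.0852
```

Call:
{"op": "drive_tool", "data": {"series": [[0,0,0,25,0,30,0],[0,0,0,25,0,30,0],[0,0,0,25,0,30,0],[0,0,0,25,0,30,0],[0,0,0,25,0,30,0],[0,0,0,25,0,30,0],[0,0,0,25,0,30,0],[0,0,0,25,0,30,0]]}}

```text
time: 1.48
ee_pos: [0.4254, 0.002, 0.2315]
tcp_rot: [0.696, -0.696, -0.123, 0.122]
force: [1.7, -0.8, 0.5]
grip_width: 0.0856
```

Call:
{"op": "drive_tool", "data": {"series": [[0,0,0,25,0,30,0],[0,0,0,25,0,30,0],[0,0,0,25,0,30,0],[0,0,0,25,0,30,0],[0,0,0,25,0,30,0],[0,0,0,25,0,30,0],[0,-0.115,0,0,10,0,0],[0,-0.115,0,0,10,0,0]]}}

```text
time: 2.15
ee_pos: [0.5056, 0.2227, 0.2105]
tcp_rot: [0.677, -0.677, -0.204, 0.204]
force: [-0.9, -0.2, -0.3]
grip_width: 0.0855
```

Call:
{"op": "drive_tool", "data": {"series": [[0,-0.115,0,0,10,0,0],[0,-0.115,0,0,10,0,0],[0,-0.115,0,0,10,0,0],[0,-0.115,0,0,10,0,0],[0,-0.115,0,0,10,0,0],[0,-0.115,0,0,0,0,0],[0,-0.115,0,0,0,0,0],[0,-0.115,0,0,0,0,0]]}}

```text
time: 2.82
ee_pos: [0.5049, 0.2202, 0.1607]
tcp_rot: [0.517, -0.516, -0.482, 0.483]
force: [-0.3, 0.7, 0.7]
grip_width: 0.0856
```

Call:
{"op": "drive_tool", "data": {"series": [[0,-0.115,0,0,0,0,0],[0,0,0,0,0,0,0],[0,0,0,0,0,0,0]]}}

```text
time: 3.07
ee_pos: [0.505, 0.2203, 0.1611]
tcp_rot: [0.49, -0.49, -0.51, 0.51]
force: [0.6, -0.2, -0.4]
grip_width: 0.0854
```

Run:
```python
from h import *
from rig import *
import pickle
o=arm.get_obs();m=camera_model("wrist");i=read_camera("wrist")
print(o['time'],o['ee_pos'],o['joints'],quat(o).as_matrix())
cv2.imwrite("pics/w1.png",i);pickle.dump(m,open("w1.pkl","wb"))
```

```text
3.0667 [0.505  0.2203 0.1611] [ 0.7055  0.3223 -0.276  -0.0001 -0.9729 -0.6664] [[-0.039  -0.0004 -0.9992]
 [ 0.9992 -0.0002 -0.039 ]
 [-0.0002 -1.      0.0004]]
```

View pics/w1.png

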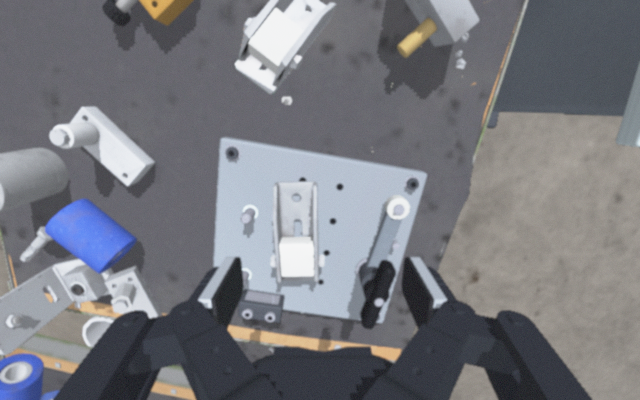

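Run:
```python
import cv2
i=cv2.imread("pics/w1.png")
cv2.imwrite("pics/w1z.png",cv2.resize(i[130:330,200:440],None,fx=3,fy=3,interpolation=cv2.INTER_CUBIC))
```

```text
(no output)
```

View pics/w1z.png

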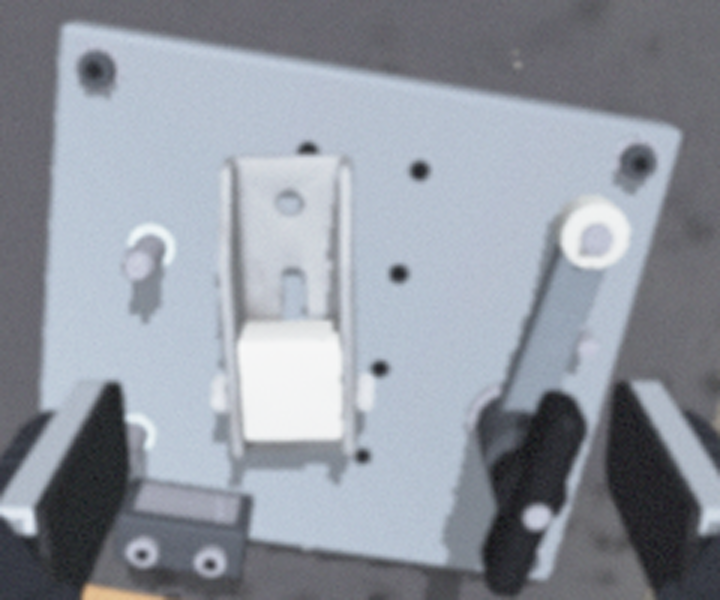

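Run:
```python
from h import *
import pickle
m=pickle.load(open("w1.pkl","rb"))
Z=lambda a:(np.array(a)+.5)/3-.5+np.array([200,130])
P=[(64,25),(680,130),(138,264),(151,247),(175.5,558),(537,517)];z=[.015,.015,.037,.015,.045,.075]
F=np.array([(110,-100),(-110,-100),(71,-25),(71,-25),(45,86),(-74,23)])/1000
w=onz(m,Z(P),np.array(z));th,t,r=rigid2(F,w);print(th,t);print(r*1000)
R=np.array([[np.cos(th),-np.sin(th)],[np.sin(th),np.cos(th)]])
f=lambda p:(p[:,:2]-t)@R*1000
def g(uv,z): return f(onz(m,Z(uv),np.array([z]*len(uv))))
print('nose',g([(595,233)],.033)); 
e=g([(222,160),(352,160)],.046);print('end',e)
p=g([(243,325),(338,323),(343,437),(243,440)],.039);print('pad',p)
print('ctr from pad',(p[0]+p[1])/2)
print('wall', g([(222,160),(230,320),(232,440),(352,160),(350,320),(350,440)],.046))
print('bolt',g([(215,393),(372,391)],.031))
```

```text
-0.13344749133336686 [0.5164 0.2831]
[[ 2.3925 -1.0054]
 [-2.7421  0.2927]
 [ 0.8778  1.7721]
 [-0.1295 -0.359 ]
 [-0.1256 -0.7671]
 [-0.2731  0.0668]]
nose [[-81.2832 -63.1026]]
end [[ 45.1818 -70.6307]
 [  4.8642 -77.6005]]
pad [[ 32.1084 -11.3455]
 [ -0.1249 -17.7505]
 [ -9.1931  27.0556]
 [ 26.4642  34.6237]]
ctr from pad [ 15.9917 -14.548 ]
wall [[ 45.1818 -70.6307]
 [ 36.0989 -15.9706]
 [ 29.915   30.5506]
 [  4.8642 -77.6005]
 [ -3.6058 -22.9056]
 [-11.2855  23.2929]]
bolt [[ 39.5081  21.8891]
 [-17.1266  11.1036]]
```

Call:
{"op": "drive_tool", "data": {"series": [[0,0,0,10,10,-6.5,75],[0,0,0,10,10,-6.5,75],[0,0,0,10,10,-6.5,75],[0,0,0,11,10,-6.8,75],[0,0,0,0,10,0,75],[0,0,0,0,10,0,75],[0,0,0,0,0,0,75],[0,0,0,0,0,0,75]], "newtons": 20}}

```text
time: 3.78
ee_pos: [0.529, 0.2616, 0.1007]
tcp_rot: [0.49, -0.49, -0.509, 0.511]
force: [-0.1, -0.7, 0.4]
grip_width: 0.0604
```

Run:
```python
from h import *
from rig import *
import pickle
o=arm.get_obs();m=camera_model("wrist");i=read_camera("wrist")
print(o['time'],o['ee_pos'],o['joints'],quat(o).as_matrix())
cv2.imwrite("pics/w2.png",i);pickle.dump(m,open("w2.pkl","wb"))
```

```text
3.7833 [0.529  0.2616 0.1007] [ 0.7334  0.4496 -0.2481 -0.     -0.8752 -0.6922] [[-0.0411 -0.0016 -0.9992]
 [ 0.9992 -0.0014 -0.0411]
 [-0.0013 -1.      0.0016]]
```

View pics/w2.png

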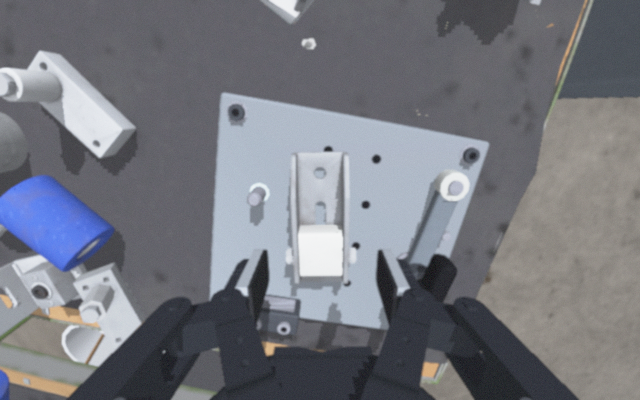

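Run:
```python
from h import *
import pickle
m=pickle.load(open("w2.pkl","rb"))
e=onz(m,[(292,154),(349,154),(293,282),(347,280),(301,228),(341,226)],np.array([.046]*4+[.039]*2));print(e)
b=onz(m,[(288,257),(354,257)],np.array([.032]*2));print('bolt',b)
d=onz(m,[(254.5,200),(261,191)],np.array([.037,.015]));print('dowel1',d)
```

```text
[[0.5526 0.2107 0.046 ]
 [0.5128 0.2091 0.046 ]
 [0.5512 0.3152 0.046 ]
 [0.5071 0.3115 0.046 ]
 [0.5458 0.2698 0.039 ]
 [0.5144 0.2669 0.039 ]]
bolt [[0.5569 0.3002 0.032 ]
 [0.501  0.2979 0.032 ]]
dowel1 [[0.5822 0.2487 0.037 ]
 [0.5817 0.2479 0.015 ]]
```

Call:
{"op": "drive_tool", "data": {"series": [[0,0,0,0,12,-0.5,82],[0,0,0,0,14,-0.5,82],[0,0,0,0,14,0,82],[0,0,0,0,14,0,82],[0,0,0,0,14,0,82],[0,0,0,0,10,0,82],[0,0,0,0,0,0,82],[0,0,0,0,0,0,82]], "newtons": 20}}

```text
time: 4.5
ee_pos: [0.5309, 0.2624, 0.0236]
tcp_rot: [-0.489, 0.489, 0.51, -0.51]
force: [0.1, 0.4, -0.1]
grip_width: 0.058
```

Call:
{"op": "drive_tool", "data": {"series": [[0,0,0,0,0,0,150],[0,0,0,0,0,0,150],[0,0,0,0,0,0,150],[0,0,0,0,0,0,150],[0,0,0,0,0,0,150],[0,0,0,0,0,0,150]], "newtons": 25}}

```text
time: 5.0
ee_pos: [0.5312, 0.2629, 0.0246]
tcp_rot: [-0.489, 0.489, 0.511, -0.51]
force: [-1.1, 0.4, 5.6]
grip_width: 0.0437
```

Call:
{"op": "drive_tool", "data": {"series": [[0,0.06,0,0,0,0,150],[0,0.06,0,0,0,0,150],[0,0.053,0,0,0,0,150],[0,0,0,6,0,-6,150],[0,0,0,6,0,-6,150],[0,0,0,6,0,-6,150],[0,0,0,4.6,0,-4.8,150],[0,0,0,0,0,0,150]]}}

```text
time: 5.67
ee_pos: [0.5547, 0.2799, 0.0244]
tcp_rot: [-0.531, 0.532, 0.464, -0.469]
force: [-4.1, -4.5, 11.3]
grip_width: 0.0433
```

Run:
```python
from h import *
from rig import *
import pickle
o=arm.get_obs()
print(o['time'],o['ee_pos'],o['force'],quat(o).as_matrix())
for n in ("wrist","top"):
    cv2.imwrite(f"pics/{n}3.png",read_camera(n));pickle.dump(camera_model(n),open(n+"3.pkl","wb"))
i=cv2.imread("pics/top3.png")
cv2.imwrite("pics/top3z.png",cv2.resize(i[165:290,205:345],None,fx=4,fy=4,interpolation=cv2.INTER_CUBIC))
```

```text
5.6667 [0.5547 0.2799 0.0244] [-4.1377 -4.4708 11.312 ] [[ 0.1306 -0.0046 -0.9914]
 [ 0.9914 -0.0046  0.1306]
 [-0.0052 -1.      0.004 ]]
```

View pics/wrist3.png

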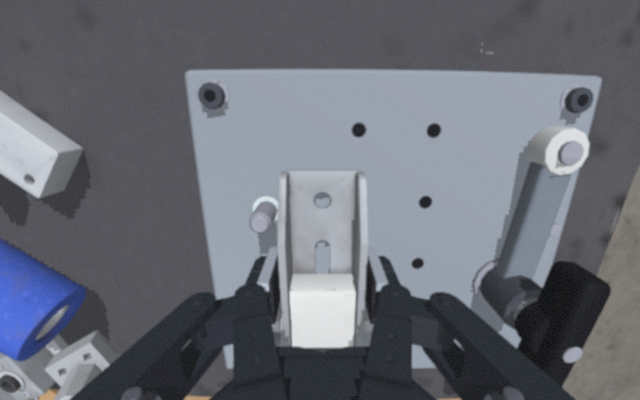

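View pics/top3z.png

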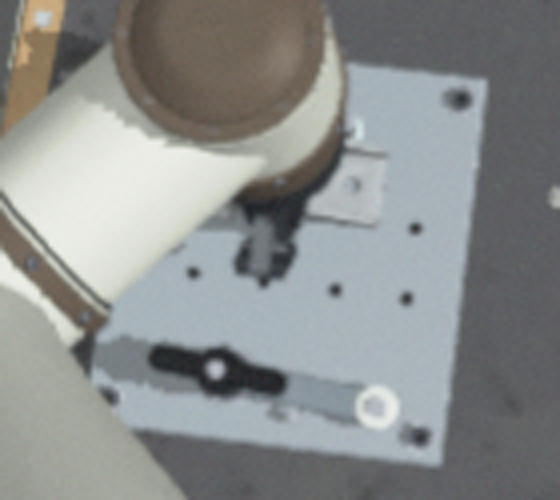

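Call:
{"op": "drive_tool", "data": {"series": [[0,0,0,0,-2,0,150],[0,0,0,0,0,-1.5,150],[0,0,0,0,0,-1.5,150],[0,0,0,0,0,-1.5,150],[0,0,0,0,0,0,150]]}}

```text
time: 6.18
ee_pos: [0.5593, 0.2813, 0.0246]
tcp_rot: [0.532, -0.531, -0.465, 0.467]
force: [-4.6, 0.3, -0.5]
grip_width: 0.0432
```

Call:
{"op": "drive_tool", "data": {"series": [[0,0,0,0,0,-1,150],[0,0,0,0,0,-1,150],[0,0,0,0,0,0,150]]}}

```text
time: 6.43
ee_pos: [0.5595, 0.2812, 0.0245]
tcp_rot: [0.533, -0.531, -0.464, 0.468]
force: [-10.8, 3.1, 3.8]
grip_width: 0.0435
```

Call:
{"op": "drive_tool", "data": {"series": [[0,0,0,1.5,0,0,150],[0,0,0,1.5,0,0,150],[0,0,0,0,0,0,150]]}}

```text
time: 6.68
ee_pos: [0.5594, 0.2814, 0.0245]
tcp_rot: [0.532, -0.532, -0.462, 0.47]
force: [-8.7, -4.5, 4.2]
grip_width: 0.0435
```

Call:
{"op": "drive_tool", "data": {"series": [[0,0,0,1.5,0,0,150],[0,0,0,1.5,0,0,150],[0,0,0,0,0,0,150]]}}

```text
time: 6.93
ee_pos: [0.5595, 0.2826, 0.0245]
tcp_rot: [0.532, -0.532, -0.461, 0.47]
force: [-7.8, -8.7, 5.3]
grip_width: 0.0435
```

Call:
{"op": "drive_tool", "data": {"series": [[0,0,0,1.5,0,0,150],[0,0,0,1.5,0,0,150],[0,0,0,0,0,0,150]]}}

```text
time: 7.18
ee_pos: [0.5595, 0.2831, 0.0245]
tcp_rot: [-0.532, 0.532, 0.459, -0.472]
force: [-8.2, -14.7, 9.1]
grip_width: 0.0436
```

Call:
{"op": "drive_tool", "data": {"series": [[0,0,0,1.5,0,0,150],[0,0,0,1.5,0,0,150],[0,0,0,0,0,0,150]]}}

```text
time: 7.43
ee_pos: [0.5594, 0.2834, 0.0245]
tcp_rot: [-0.531, 0.533, 0.458, -0.474]
force: [-6.8, -22.2, 10.0]
grip_width: 0.0436
```

Call:
{"op": "drive_tool", "data": {"series": [[0,0,0,-4,0,1,150],[0,0,0,-3.5,0,1,150],[0,0,0,0,0,0,150]]}}

```text
time: 7.68
ee_pos: [0.5595, 0.2833, 0.0245]
tcp_rot: [0.532, -0.532, -0.464, 0.468]
force: [-3.9, -5.4, -0.2]
grip_width: 0.0435
```

Call:
{"op": "drive_tool", "data": {"series": [[0,0,0,0,0,0,80],[0,0,0,0,0,0,80],[0,0,0,0,0,0,80],[0,0,0,0,0,0,80]]}}

```text
time: 8.02
ee_pos: [0.5623, 0.287, 0.0259]
tcp_rot: [-0.531, 0.532, 0.467, -0.465]
force: [-0.7, 0.4, 0.9]
grip_width: 0.0583
```

Run:
```python
from h import *
from rig import *
import pickle
o=arm.get_obs()
print(o['time'],o['ee_pos'],o['force'],quat(o).as_matrix())
for n in ("wrist","scene"):
    m=camera_model(n);cv2.imwrite(f"pics/{n}4.png",read_camera(n));pickle.dump(m,open(n+"4.pkl","wb"))
i=cv2.imread("pics/scene4.png")
cv2.imwrite("pics/scene4z.png",cv2.resize(i[200:320,235:390],None,fx=5,fy=5,interpolation=cv2.INTER_CUBIC))
```

```text
8.0167 [0.5623 0.287  0.0259] [-0.7073  0.4281  0.8675] [[ 0.1299  0.0022 -0.9915]
 [ 0.9915  0.0016  0.1299]
 [ 0.0019 -1.     -0.002 ]]
```

View pics/wrist4.png

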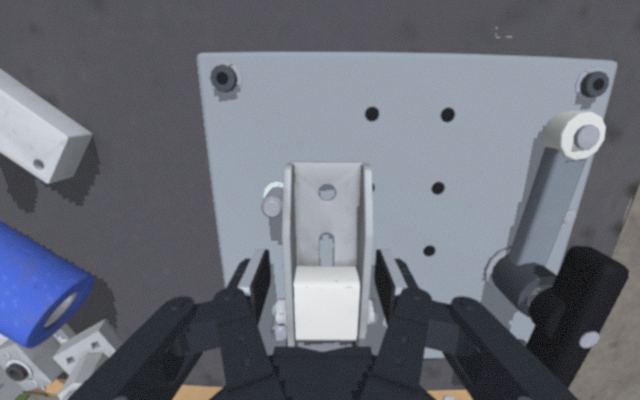

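View pics/scene4z.png

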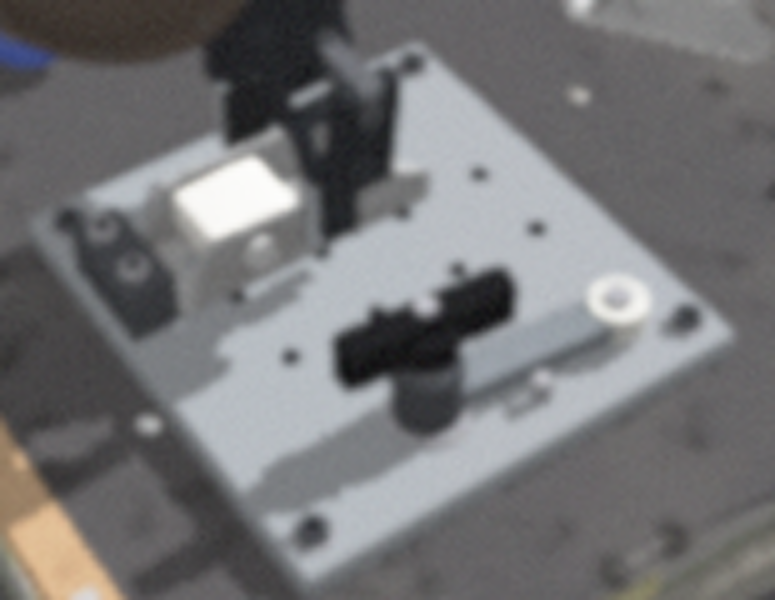

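Call:
{"op": "drive_tool", "data": {"series": [[0,0,0,0,-15,0,80],[0,0,0,0,-30,0,80],[0,0,0,10,-30,0,80],[0,0,0,25,-30,0,80],[0,0,0,25,-5,0,80],[0,0,0,0,0,0,80],[0,0,0,0,0,0,80]]}}

```text
time: 8.7
ee_pos: [0.5691, 0.3467, 0.1357]
tcp_rot: [0.531, -0.531, -0.467, 0.466]
force: [0.2, -0.5, -0.7]
grip_width: 0.0587
```

Run:
```python
from h import *
from rig import *
import pickle
o=arm.get_obs()
print(o['time'],o['ee_pos'],o['force'])
m=camera_model("wrist");cv2.imwrite("pics/w5.png",read_camera("wrist"));pickle.dump(m,open("w5.pkl","wb"))
i=cv2.imread("pics/w5.png")
cv2.imwrite("pics/w5z.png",cv2.resize(i[80:280,200:440],None,fx=3,fy=3,interpolation=cv2.INTER_CUBIC))
```

```text
8.7 [0.5691 0.3467 0.1357] [ 0.2259 -0.5128 -0.6787]
```

View pics/w5z.png

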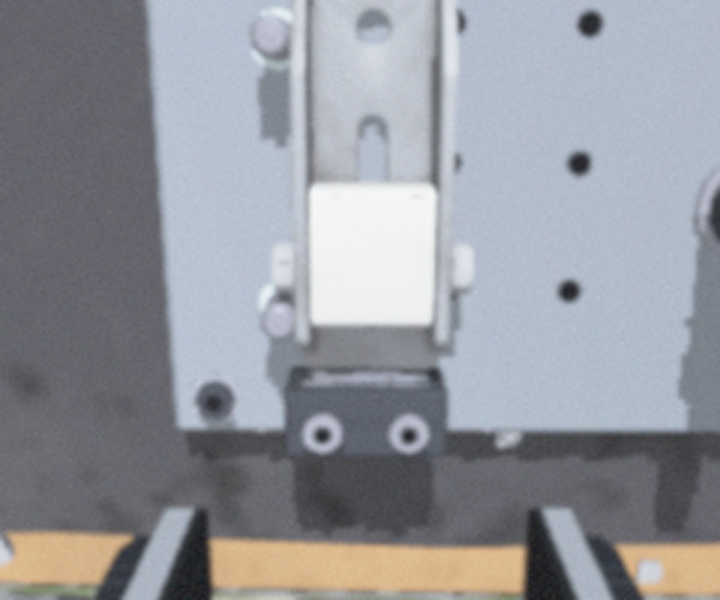

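Run:
```python
from h import *
import pickle
m=pickle.load(open("w5.pkl","rb"))
Z=lambda a:(np.array(a)+.5)/3-.5+np.array([200,80])
P=[(271,30),(278,318),(365.5,434),(179,430)];z=[.037,.037,.045,.015]
F=np.array([(71,-25),(71,55),(45,86),(110,100)])/1000
w=onz(m,Z(P),np.array(z));th,t,r=rigid2(F,w);print(th,t);print(r*1000)
R=np.array([[np.cos(th),-np.sin(th)],[np.sin(th),np.cos(th)]])
def g(uv,z): return ((onz(m,Z(uv),np.array([z]*len(uv)))[:,:2]-t)@R)*1000
print('pad',g([(311,186),(436,186),(434,325),(312,325)],.039))
print('bolt',g([(274,265),(473,265)],.031))
print('wall',g([(293,30),(296,300),(459,30),(450,300)],.046))
print('stop face top edge',g([(292,368),(440,368)],.041), 'as web z .019',g([(303,368),(440,368)],.019))
```

```text
-0.1350648538916338 [0.5155 0.2827]
[[-0.1819  0.4918]
 [-0.4406  0.8968]
 [-0.7868 -1.6639]
 [ 1.4092  0.2753]]
pad [[61.0545 15.4601]
 [26.2151 15.2868]
 [25.5991 55.5188]
 [61.4089 55.7025]]
bolt [[72.9389 39.5423]
 [13.9184 39.2435]]
wall [[ 64.6133 -24.9651]
 [ 65.3302  46.4119]
 [ 21.9958 -25.1746]
 [ 21.8708  46.1903]]
stop face top edge [[67.4142 68.3844]
 [23.5905 68.1571]] as web z .019 [[65.9272 75.8377]
 [21.5918 75.6077]]
```

Call:
{"op": "drive_tool", "data": {"series": [[0,0,0,-12,0,29.5,80],[0,0,0,-12,0,29.5,80],[0,0,0,-12,0,29.5,80],[0,0,0,-10.7,0,29.5,80],[0,0.05,0,0,0,0,80],[0,0.048,0,0,0,0,80],[0,0,0,0,0,0,80],[0,0,0,0,0,0,80]]}}

```text
time: 9.42
ee_pos: [0.4458, 0.3134, 0.1347]
tcp_rot: [-0.554, 0.554, 0.439, -0.44]
force: [0.5, -0.2, -0.1]
grip_width: 0.0584
```

Run:
```python
from h import *
from rig import *
import pickle
o=arm.get_obs()
print(o['time'],o['ee_pos'],o['force'],o['joints'],quat(o).as_matrix())
m=camera_model("wrist");cv2.imwrite("pics/w6.png",read_camera("wrist"));pickle.dump(m,open("w6.pkl","wb"))
```

```text
9.4167 [0.4458 0.3134 0.1347] [ 0.4751 -0.1595 -0.096 ] [ 0.9104  0.3422 -0.3229 -0.0001 -0.9072 -1.1388] [[ 0.2265 -0.001  -0.974 ]
 [ 0.974  -0.0012  0.2265]
 [-0.0014 -1.      0.0007]]
```

View pics/w6.png

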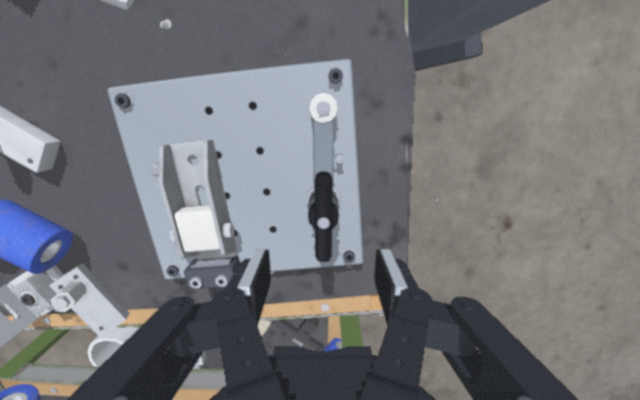

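Run:
```python
from h import *
import pickle
m=pickle.load(open("w6.pkl","rb"))
p=onz(m,[(323.5,222),(323,174),(323.5,259),(322,107)],np.array([.076,.075,.075,.033]));print(p)
for a,b in((1,2),(3,0)):
    d=p[a]-p[b];print(np.arctan2(d[1],d[0]),(p[a]+p[b])/2)
print(np.arctan2(-.974,-.2265))
```

```text
[[0.4455 0.3149 0.076 ]
 [0.4374 0.2782 0.075 ]
 [0.4529 0.347  0.075 ]
 [0.4274 0.2324 0.033 ]]
-1.7933084783014277 [0.4451 0.3126 0.075 ]
-1.7861974539294039 [0.4365 0.2736 0.0545]
-1.799281640288857
```

Call:
{"op": "drive_tool", "data": {"series": [[0,0,0,1.7,15,0,80],[0,0,0,0,20,0,80],[0,0,0,0,20,0,80],[0,0,0,0,15,0,80],[0,0,0,0,7.5,0,80],[0,0,0,0,0,0,80],[0,0,0,0,0,0,80]]}}

```text
time: 10.05
ee_pos: [0.4468, 0.316, 0.0577]
tcp_rot: [-0.554, 0.554, 0.439, -0.44]
force: [-0.0, -0.9, 0.9]
grip_width: 0.0587
```

Call:
{"op": "drive_tool", "data": {"series": [[0,0,0,0,0,0,240],[0,0,0,0,0,0,240],[0,0,0,0,0,0,240],[0,0,0,0,0,0,240],[0,0,0,0,0,0,240],[0,0,0,0,0,0,240],[0,0,0,0,0,0,240],[0,0,0,0,0,0,240]], "newtons": 110}}

```text
time: 10.72
ee_pos: [0.4459, 0.3168, 0.0596]
tcp_rot: [0.554, -0.553, -0.44, 0.439]
force: [-4.5, 1.8, 7.3]
grip_width: 0.0197
```

Run:
```python
from h import *
from rig import *
o=arm.get_obs()
print(o['time'],o['ee_pos'],o['force'],o['wrist_torque'],o['grip_width'])
```

```text
10.7167 [0.4459 0.3168 0.0596] [-4.4783  1.751   7.3328] [ 0.4001  1.8008 -0.0363] 0.019748325445555274
```

Call:
{"op": "drive_tool", "data": {"series": [[0,0,0,0,-1,0,240],[0,0,0,0,-1,0,240],[0,0,0,0,0,0,240]], "newtons": 110}}

```text
time: 10.97
ee_pos: [0.4459, 0.3167, 0.0597]
tcp_rot: [0.554, -0.553, -0.44, 0.439]
force: [-4.3, 3.9, -1.4]
grip_width: 0.0196
```

Run:
```python
from h import *
from rig import *
o=arm.get_obs()
print(o['time'],o['ee_pos'],o['force'],o['wrist_torque'],o['grip_width'])
cv2.imwrite("pics/w7.png",read_camera("wrist"))
i=read_camera("scene");cv2.imwrite("pics/scene7z.png",cv2.resize(i[200:320,235:390],None,fx=5,fy=5,interpolation=cv2.INTER_CUBIC))
```

```text
10.9667 [0.4459 0.3167 0.0597] [-4.3395  3.8586 -1.4155] [ 1.2711  1.3631 -0.0427] 0.019647207425342116
```

View pics/w7.png

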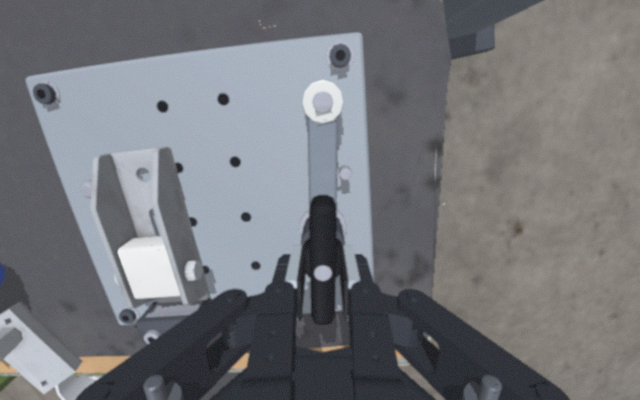

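View pics/scene7z.png

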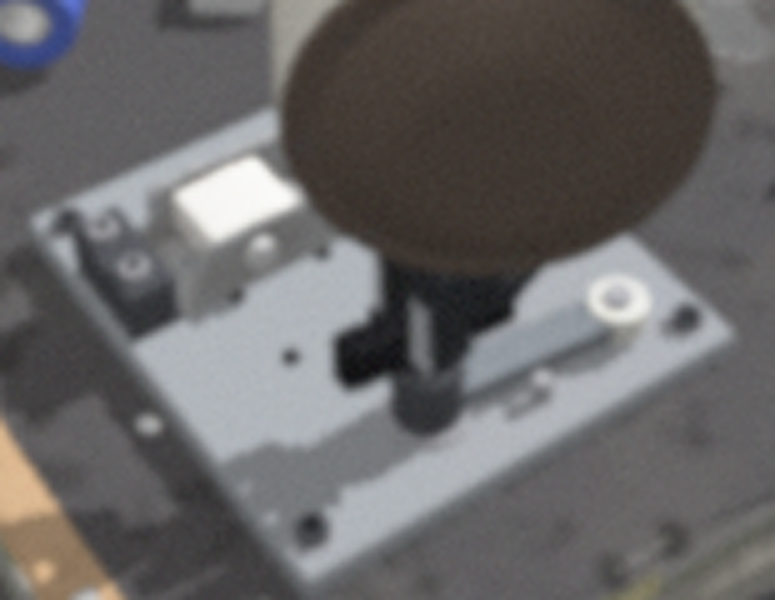

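Call:
{"op": "drive_tool", "data": {"series": [[0,-0.1,0,0,0,0,240],[0,-0.1,0,0,0,0,240],[0,-0.1,0,0,0,0,240],[0,-0.1,0,0,0,0,240],[0,0,0,0,0,0,240]], "newtons": 120}}

```text
time: 11.48
ee_pos: [0.4456, 0.3167, 0.0597]
tcp_rot: [0.455, -0.454, -0.542, 0.542]
force: [-6.3, 4.4, -1.0]
grip_width: 0.0193
```

Run:
```python
from h import *
from rig import *
o=arm.get_obs()
Rm=quat(o).as_matrix();print(o['time'],o['ee_pos'],o['force'],o['wrist_torque'],o['grip_width'],'xyaw',np.arctan2(Rm[1,0],Rm[0,0]))
cv2.imwrite("pics/w8.png",read_camera("wrist"))
```

```text
11.4833 [0.4456 0.3167 0.0597] [-6.3329  4.4352 -1.0149] [1.3266 1.8315 0.1804] 0.019273550517675916 xyaw 1.745334854586196
```

View pics/w8.png

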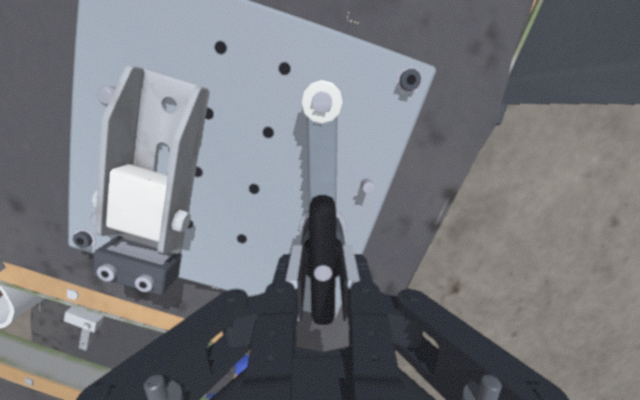

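Call:
{"op": "drive_tool", "data": {"series": [[0,-0.11,0,0,0,0,240],[0,-0.11,0,0,0,0,240],[0,-0.11,0,0,0,0,240],[0,-0.11,0,0,0,0,240],[0,-0.11,0,0,0,0,240],[0,-0.11,0,0,0,0,240],[0,-0.11,0,0,0,0,240],[0,-0.11,0,0,0,0,240]]}}

```text
time: 12.2
ee_pos: [0.4451, 0.3163, 0.0597]
tcp_rot: [0.181, -0.179, -0.683, 0.684]
force: [-7.2, 5.2, 0.8]
grip_width: 0.0193
```

Call:
{"op": "drive_tool", "data": {"series": [[0,-0.06,0,0,0,0,240],[0,0,0,0,0,0,240],[0,0,0,0,0,0,240]]}}

```text
time: 12.45
ee_pos: [0.4451, 0.3163, 0.0597]
tcp_rot: [0.162, -0.16, -0.688, 0.689]
force: [-7.8, 3.9, 0.9]
grip_width: 0.0193
```

Run:
```python
from h import *
from rig import *
o=arm.get_obs()
Rm=quat(o).as_matrix();print(o['time'],o['ee_pos'],o['force'],o['wrist_torque'],o['grip_width'],'clamp',np.arctan2(Rm[1,0],Rm[0,0])%(2*np.pi)-1.315)
cv2.imwrite("pics/w9.png",read_camera("wrist"))
```

```text
12.45 [0.4451 0.3163 0.0597] [-7.7855  3.8798  0.9115] [1.156  2.2068 0.0632] 0.019288577496213117 clamp 1.3674208765935387
```

View pics/w9.png

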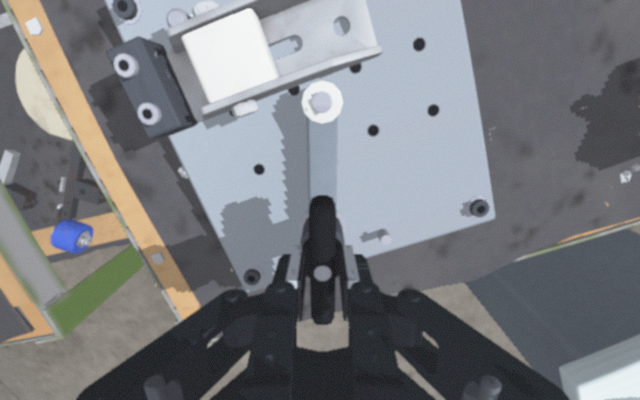

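Call:
{"op": "drive_tool", "data": {"series": [[0,-0.04,0,0,0,0,240],[0,-0.04,0,0,0,0,240],[0,-0.02,0,0,0,0,240],[0,0,0,0,0,0,240]]}}

```text
time: 12.83
ee_pos: [0.445, 0.3162, 0.0597]
tcp_rot: [0.127, -0.126, -0.695, 0.696]
force: [-6.7, 4.3, 0.4]
grip_width: 0.0195
```

```bash
cat > s.py <<'E'
from h import *
from rig import *
o=arm.get_obs()
Rm=quat(o).as_matrix();print(o['time'],o['ee_pos'],o['force'],o['wrist_torque'],o['grip_width'],'clamp',np.arctan2(Rm[1,0],Rm[0,0])%(2*np.pi)-1.315)
E
python3 s.py
```

```text
12.8333 [0.445  0.3162 0.0597] [-6.7453  4.2855  0.3603] [1.0983 2.2308 0.0424] 0.019467697432143233 clamp 1.4673038815333204
```

Call:
{"op": "drive_tool", "data": {"series": [[0,-0.02,0,0,0,0,240],[0,-0.02,0,0,0,0,240],[0,0,0,0,0,0,240]]}}

```text
time: 13.08
ee_pos: [0.445, 0.3162, 0.0597]
tcp_rot: [0.114, -0.112, -0.698, 0.698]
force: [-7.6, 4.3, 1.3]
grip_width: 0.0194
```

```bash
python3 s.py
```

```text
13.0833 [0.445  0.3162 0.0597] [-7.5904  4.3428  1.3457] [ 1.0904  2.2709 -0.1728] 0.019355585420522774 clamp 1.5063030026601703
```

Call:
{"op": "drive_tool", "data": {"series": [[0,-0.02,0,0,0,0,240],[0,-0.02,0,0,0,0,240],[0,0,0,0,0,0,240]]}}

```text
time: 13.33
ee_pos: [0.445, 0.3161, 0.0597]
tcp_rot: [0.101, -0.099, -0.7, 0.7]
force: [-7.7, 4.9, 0.2]
grip_width: 0.0187
```

```bash
python3 s.py;python3 - <<'E'
from rig import *
import cv2
cv2.imwrite("pics/w10.png",read_camera("wrist"))
E
```

```text
13.3333 [0.445  0.3161 0.0597] [-7.7114  4.8903  0.2111] [ 1.0871  2.1914 -0.6977] 0.018716083016216068 clamp 1.543986314927007
```

View pics/w10.png

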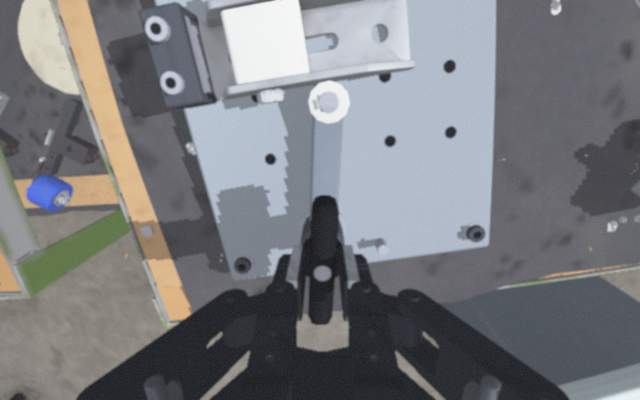

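Call:
{"op": "drive_tool", "data": {"series": [[0,-0.02,0,0,0,0,240],[0,-0.02,0,0,0,0,240],[0,0,0,0,0,0,240]]}}

```text
time: 13.63
ee_pos: [0.445, 0.3161, 0.0597]
tcp_rot: [-0.087, 0.085, 0.702, -0.702]
force: [-7.7, 3.4, 1.5]
grip_width: 0.0187
```

```bash
python3 s.py;python3 - <<'E'
from rig import *
import cv2
cv2.imwrite("pics/w11.png",read_camera("wrist"))
E
```

```text
13.6333 [0.445  0.3161 0.0597] [-7.7421  3.4129  1.4835] [ 0.9895  2.1867 -1.1451] 0.01870927133492097 clamp 1.5817270416045277
```

View pics/w11.png

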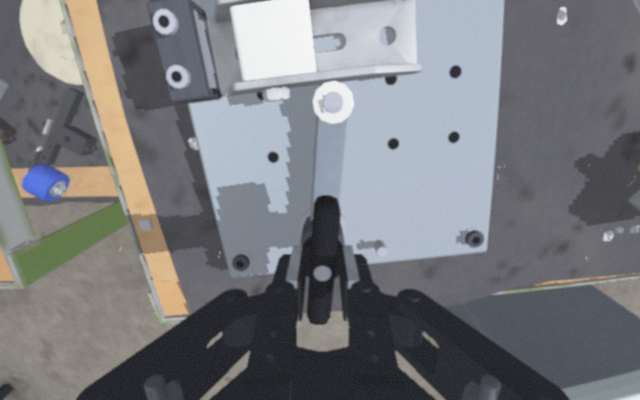

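Call:
{"op": "drive_tool", "data": {"series": [[0,0,0,0,0,0,80],[0,0,0,0,0,0,80],[0,0,0,0,0,0,80],[0,0,0,0,0,0,80],[0,0,0,0,-10,0,80],[0,0,0,0,-30,0,80],[0,0,0,0,-30,0,80],[0,0,0,0,-30,0,80]]}}

```text
time: 14.35
ee_pos: [0.4466, 0.3157, 0.1617]
tcp_rot: [0.084, -0.085, -0.702, 0.702]
force: [0.5, 0.5, -0.4]
grip_width: 0.0587
```

```bash
python3 s.py;python3 - <<'E'
from h import *
from rig import *
import pickle
m=camera_model("wrist");i=read_camera("wrist");cv2.imwrite("pics/w12.png",i);pickle.dump(m,open("w12.pkl","wb"))
E
```

```text
14.35 [0.4466 0.3157 0.1617] [ 0.5368  0.5134 -0.4134] [ 0.0945 -0.0463 -0.082 ] 0.0586686225972141 clamp 1.5869855917888689
```

View pics/w12.png

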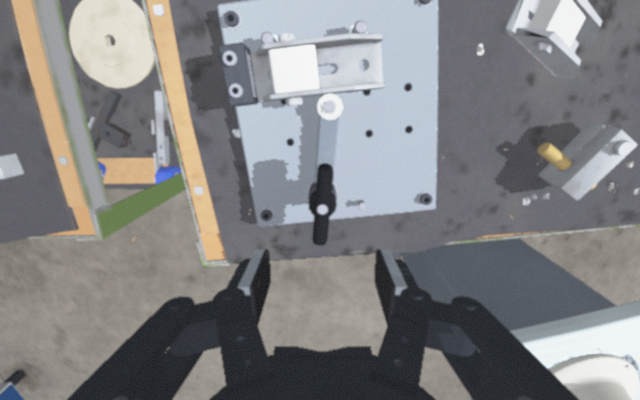

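Call:
{"op": "drive_tool", "data": {"series": [[0,0,0,0,-30,30,80],[0,0,0,0,-20,40,80],[0,0,0,0,0,40,80],[0,0,0,0,0,40,80],[0,0,0,0,0,40,80],[0,0,0,0,0,0,80]]}}

```text
time: 14.9
ee_pos: [0.3991, 0.1294, 0.2085]
tcp_rot: [0.087, -0.086, -0.702, 0.702]
force: [-0.9, -0.1, 0.0]
grip_width: 0.0584
```

```bash
python3 s.py;python3 - <<'E'
from h import *
from rig import *
import pickle
i=read_camera("top")
cv2.imwrite("pics/top13z.png",cv2.resize(i[165:290,205:345],None,fx=4.5,fy=4.5,interpolation=cv2.INTER_CUBIC))
i=read_camera("scene")
cv2.imwrite("pics/scene13z.png",cv2.resize(i[200:320,235:390],None,fx=5,fy=5,interpolation=cv2.INTER_CUBIC))
i=cv2.imread("pics/w12.png")
cv2.imwrite("pics/w12z.png",cv2.resize(i[0:240,200:460],None,fx=2.5,fy=2.5,interpolation=cv2.INTER_CUBIC))
E
```

```text
14.9 [0.3991 0.1294 0.2085] [-0.8683 -0.11    0.0034] [ 0.0264  0.0057 -0.0059] 0.05841909750318025 clamp 1.5826479895097338
```

View pics/top13z.png

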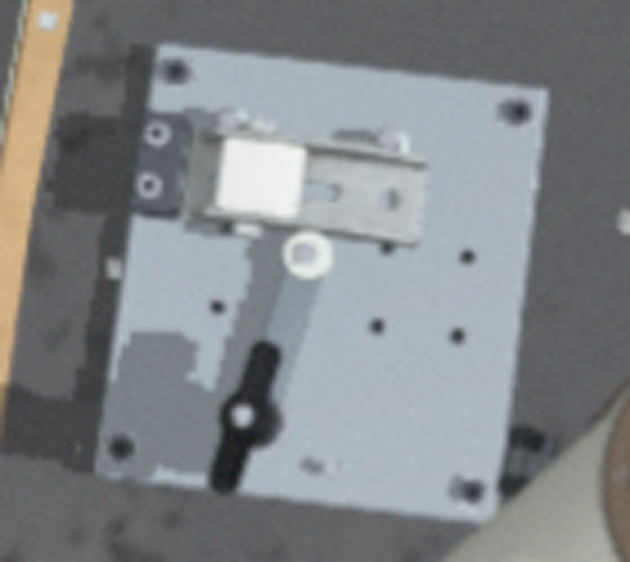

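View pics/scene13z.png

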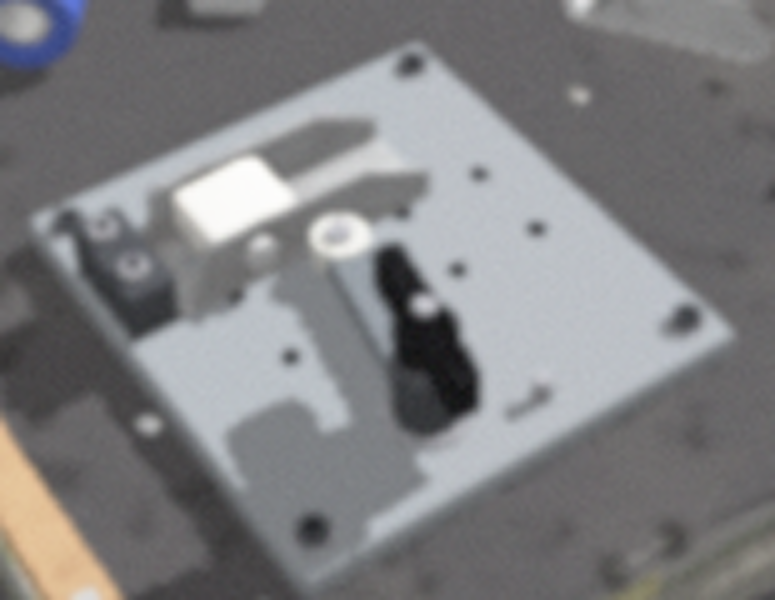

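View pics/w12z.png

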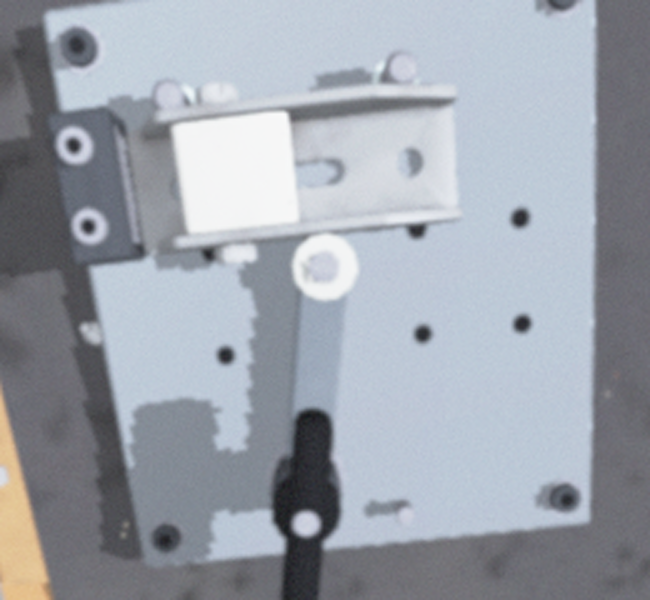

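Run:
```python
from h import *
import pickle
m=pickle.load(open("w12.pkl","rb"))
Z=lambda a:(np.array(a)+.5)/2.5-.5+np.array([200,0])
P=[(401,66),(170,94),(80.5,185.5),(306,524)];z=[.037,.037,.045,.075]
F=np.array([(71,-25),(71,55),(45,86),(-74,23)])/1000
w=onz(m,Z(P),np.array(z));th,t,r=rigid2(F,w);print(th,t);print(r*1000)
R=np.array([[np.cos(th),-np.sin(th)],[np.sin(th),np.cos(th)]])
def g(uv,z): return ((onz(m,Z(uv),np.array([z]*len(uv)))[:,:2]-t)@R)*1000
n=g([(325,267)],.033)[0];print('nose',n,'clamp',np.arctan2(n[1]-23,n[0]+74)+1.693)
print('pad',g([(173,122),(291,111),(298,222),(184,232)],.039))
print('wall outer',g([(455,86),(160,108),(458,217),(180,248)],.046))
w1=onz(pickle.load(open("top3.pkl","rb")),(np.array([(307,255),(242,414)])+.5)/4.5-.5+np.array([205,165]),np.array([.033,.075]))
d=w1[0]-w1[1];print('top clamp',np.arctan2(d[1],d[0])+.134+1.693)
```

```text
-0.13397447353448189 [0.5165 0.2835]
[[-0.1781 -0.2003]
 [ 0.1221  1.3381]
 [-0.1432 -1.2959]
 [ 0.1992  0.1581]]
nose [9.3664 6.8924] clamp 1.5021371124506864
pad [[61.9511 53.701 ]
 [60.8808 13.4787]
 [25.4243 15.0006]
 [26.5235 55.4266]]
wall outer [[ 61.4465 -40.646 ]
 [ 65.2002  56.2554]
 [ 20.9487 -39.7001]
 [ 21.0305  56.5241]]
top clamp 1.5045714274925797
```

Call:
{"op": "drive_tool", "data": {"series": [[0,0,0,-16,0,-38,80],[0,0,0,-16,0,-38,80],[0,0,0,-16,0,-38,80],[0,0,0,-16,0,-38,80],[0,0,0,-17,20,-32,80],[0,0,0,0,30,-12,80],[0,0,0,0,15,0,80],[0,0,0,0,0,0,80]]}}

```text
time: 15.67
ee_pos: [0.5257, 0.3061, 0.1377]
tcp_rot: [0.087, -0.082, -0.7, 0.704]
force: [-0.7, -0.1, -1.2]
grip_width: 0.0587
```

```bash
python3 s.py;python3 - <<'E'
from h import *
from rig import *
import pickle
m=camera_model("wrist");i=read_camera("wrist");cv2.imwrite("pics/w14.png",i);pickle.dump(m,open("w14.pkl","wb"))
cv2.imwrite("pics/w14z.png",cv2.resize(i[0:240,160:480],None,fx=2.5,fy=2.5,interpolation=cv2.INTER_CUBIC))
E
```

```text
15.6667 [0.5257 0.3061 0.1377] [-0.7391 -0.0987 -1.1797] [-0.1027  0.0126  0.0127] 0.05871921723512027 clamp 1.587816337283741
```

View pics/w14z.png

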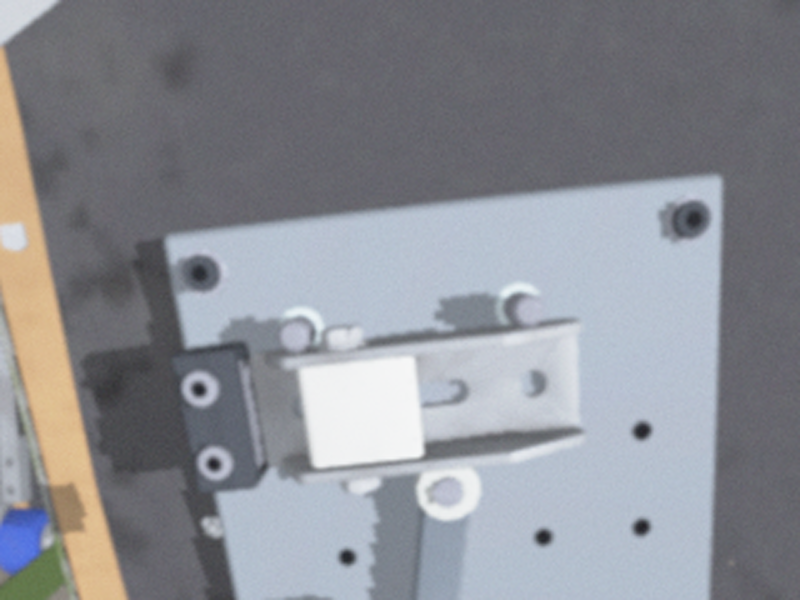

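Run:
```python
import cv2
i=cv2.imread("pics/w14.png")
cv2.imwrite("pics/w14y.png",cv2.resize(i[110:210,255:400],None,fx=5.5,fy=5.5,interpolation=cv2.INTER_CUBIC))
```

```text
(no output)
```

View pics/w14y.png

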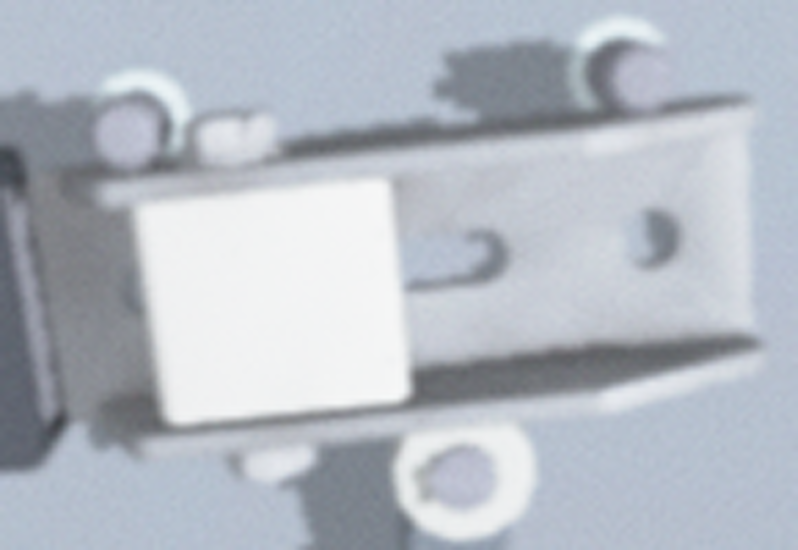

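Run:
```python
from h import *
import pickle
m=pickle.load(open("w14.pkl","rb"))
Z=lambda a:(np.array(a)+.5)/5.5-.5+np.array([255,110])
Z2=lambda a:(np.array(a)+.5)/2.5-.5+np.array([160,0])
px=np.r_[Z([(127,133),(637,75)]),Z2([(206,426),(167,235),(721,177)])]
F=np.array([(71,55),(71,-25),(45,86),(110,100),(110,-100)])/1000
w=onz(m,px,np.array([.037,.037,.045,.015,.015]));th,t,r=rigid2(F,w);print(th,t);print(r*1000)
R=np.array([[np.cos(th),-np.sin(th)],[np.sin(th),np.cos(th)]])
def g(uv,z): return ((onz(m,Z(uv),np.array([z]*len(uv)))[:,:2]-t)@R)*1000
p=g([(135,205),(388,180),(410,400),(168,425)],.039);print('pad',p)
for a,b in((1,0),(2,3),(2,1),(3,0)):d=p[b]-p[a];print(np.arctan2(d[1],d[0]))
print('clamp wall outer top',g([(150,452),(350,436),(550,418),(600,410)],.046))
print('dowel wall outer top',g([(110,180),(300,165),(560,137)],.046))
print('outer base line',g([(290,140),(480,117),(560,109),(700,95)],.015))
print('web end',g([(25,180),(70,420)],.017))
print('nose',g([(464,477)],.033))
```

```text
-0.1420294824461154 [0.516  0.2842]
[[-0.179   1.1838]
 [-1.4109 -0.4788]
 [-0.3236 -1.0601]
 [ 1.5503  2.4513]
 [ 0.3632 -2.0962]]
pad [[60.6147 53.8957]
 [60.5261 14.7844]
 [25.5204 14.5499]
 [25.2624 53.7064]]
1.5685303531848735
1.5773860927313366
0.006696919574435693
0.005356549429493806
clamp wall outer top [[ 23.0546  56.0455]
 [ 22.5203  24.4793]
 [ 22.3309  -6.9365]
 [ 22.8524 -14.8041]]
dowel wall outer top [[ 65.496   55.9673]
 [ 64.8498  27.6027]
 [ 65.1632 -11.0562]]
outer base line [[ 65.8156  30.325 ]
 [ 66.4567  -1.5859]
 [ 66.477  -14.9532]
 [ 66.5479 -38.3289]]
web end [[63.9438 75.0836]
 [21.9962 74.1617]]
nose [[9.7992 6.716 ]]
```

```bash
python3 -c "
from rig import job
print(job.finish_job())"
```

```text
the job is handed in; nothing more can be done
None
```

The bracket is set up for drilling and clamped, and I handed the job in at about 16 s of the 64 s allowed.

**What I did**
- I gripped the bracket by its walls, squared it up and slid it onto the dowels and then the end stop. The clamp stayed open throughout. I felt contact in both directions: about 11 N against the dowels and 22 N against the stop.
- I let go of the bracket and gripped the T-knob at its centre. I turned it anticlockwise until the measured torque reached about 1.15 N m, then opened the gripper and moved the arm clear.

**Last checks (camera, good to about 1–2 mm)**
- **Against the dowels:** the bracket's long side is at x ≈ 65 mm, square within about 0.01 rad.
- **Against the stop:** the bracket's end is at y ≈ 74–75 mm.
- **Clamp:** the nose is on the bracket's side at about 1.50 rad, against the expected 1.51.
- **Loose parts:** I did not touch the parts around the fixture.

**What disagreed or was not tested**
- An earlier oblique view (same state, after clamping) suggested a bracket tilt of about 0.03 rad. The closer view did not show it.
- The fingers held the round boss in the middle of the knob and slipped about 0.06 rad at the end, so I took the clamp angle from the images rather than from the tool.
- The torque reading is slightly above the 0.6–1 N m you gave. It includes about 0.2 N m of pivot friction, and before contact it wandered by about 0.2 N m.
- I did not test how tightly the bracket is held by pushing on it.

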